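Short spin: shut the microcentrifuge and hold its pulse key

TASK

Give the loaded tubes a short spin: gently lower the open lid of the microcentrifuge until it is fully closed, without slamming it, and only then press the long bar-shaped key on its front panel all the way down with the fingers, without forcing it. The centrifuge spins only while that key is held, so finish while still holding it down with the lid shut. Do not press the two round keys, and leave the other things on the bench where they stand.

Things in the scene. Friction and masses are not known exactly. Their poses are not given: they have to be found in the camera images.
- centrifuge: microcentrifuge, fixed to the bench, light grey case 260 (own x) x 210 (own y) x 120 high. Origin: centre of its underside, on the bench. Own x points from its front panel to its hinge side at the back (yaw up to 0.35 rad from world x). The front 100 mm is the key panel, its top face 105 above the bench; behind it is the open rotor chamber, rim 120 above the bench
- lid_hinge (a point): middle of the lid's hinge line, fixed to the case at own (125, 0, 120) mm; the hinge line runs along the case's own y
- lid (a joint): lid angle: 0 = closed (level), grows as it opens upward about the hinge line; starts between 0.85 and 1.3 rad, limit 1.6. A stiff hinge: the lid stays where it is left, about 3 N at its free edge moves it. The lid is a slab 160 long (from the hinge line towards the panel) x 206 wide; its outer (upper) face is 16 mm above the hinge line when closed, its inner face 2 mm
- lid_tab (a point): centre of the dark finger tab, 20 long x 64 wide x 10 thick, in the middle of the lid's free edge; 166 mm from the hinge line, 8 mm above it when closed. The tab's axes are the lid's
- spin_key_top (a point): centre of the top face of the long bar-shaped key: 24 (own x) x 46 (own y) mm, standing 18 mm above its black bezel, top 129 above the bench when not pressed. It stands in one of three places on the panel, 90 mm in front of the case's origin and at own y = -62, 0 or +62 mm; moves down with the key
- spin_key (a joint): travel of the bar key, m: 0 = up, 0.012 = all the way down against its stop. A spring pushes it back up: 3 N at the start of travel, 7 N at the stop
- spin_key_base: black bezel of the bar key, 42 x 54 x 6 high, fixed on the panel; origin at the centre of its underside
- round_key_a (a joint): travel of one round key (24 across, 10 mm above its own bezel of the same size, 3 to 7 N), m: 0 = up, 0.006 = down
- round_key_a_top (a point): centre of that round key's top face, 121 above the bench, in another of the three places
- round_key_b (a joint): travel of the other round key (same size), m: 0 = up, 0.006 = down
- round_key_b_top (a point): centre of the other round key's top face
- tube_rack: white tube rack, loose block 120 x 55 x 40 high, close beside the centrifuge on its +y side; origin at the centre of its underside
- reagent_bottle: glass bottle, loose, 54 across and 105 high, close beside the centrifuge on its -y side; origin at the centre of its underside
- beaker: open glass beaker, loose, 68 across the rim, 85 high; origin at the centre of its underside
- tip_box: pipette tip box, loose, 119 x 84 x 54 high; origin at the centre of its underside
- sample_jar: small clear jar, loose, 48 across, 60 high; origin at the centre of its underside
- glove_carton: cardboard carton, loose, 90 x 130 x 65 high; origin at the centre of its underside

How it is judged:
On the way, in this order (a step that is already met when the one before it is completed fails the run):
1. the lid is fully closed (value of joint lid below 0.06 rad and value of joint spin_key below 0.003 m), for 0.2 s.
2. with the lid closed, the bar key is held down by the fingers (value of joint lid below 0.06 rad and value of joint spin_key above 0.009 m and contact force between spin_key_base and the fingers above 1 N), for 0.3 s.
At the end, for the whole second after the job is handed in: the lid is within 0.06 rad of closed, the fingers press on the bar key and hold it at least 9 of its 12 mm down through the last second, and both round keys are up (less than 3 mm down) (all of step 2 and value of joint each of round_key_a, round_key_b below 0.003 m); the arm keeps its last pose, push and grip.
It fails at once if the bar key is pressed (over 3 mm) while the lid is open (over 0.1 rad) (value of joint spin_key above 0.003 m and value of joint lid above 0.1 rad).
It fails at once if a round key is pressed by more than 3 mm (value of joint any of round_key_a, round_key_b above 0.003 m).
It fails at once if the lid slams: faster than 2 rad/s in the last 0.3 rad (value of joint lid below 0.3 rad and velocity of joint lid below -2 rad/s).
It fails at once if the bar key is forced: more than 45 N on it (contact force between spin_key_base and anything else above 45 N).
It fails at once if another thing on the bench is moved by more than 30 mm (distance of any of tube_rack, reagent_bottle, beaker, tip_box, sample_jar, glove_carton from where it was at the start of the episode above 0.03 m).
It also fails if it takes over 45 s, if anything falls off the work surface, if the arm or the gripper's body presses on something with over 40 N, if the wrist force passes 120 N, or if a joint passes its speed limit or range.

ROBOT

A 6-joint arm with a two-finger parallel gripper is mounted at the origin on the work surface. World frame = base frame: x ahead of the robot, y to its left, z up, the work surface at z = 0. Lengths are in m, angles in rad, forces in N, time in s.
With the tool pointing down it reaches from about 0.35 to 0.975 m from the base axis. Payload 4.9 kg.
Tool frame: the origin (TCP) lies midway between the tips of the shut fingers; the grasp point (between the pads) lies 19 mm behind it; z points along the fingers, y is the direction in which the jaws open and shut (so a half turn about z gives the same grasp; the last joint's range is limited). The gripper opens to 85 mm and grips with 20 to 120 N. Pads are 22 mm wide; open, the fingers measure 114 mm over their backs; the gripper's body (76 mm by 85 mm) begins 54 mm behind the grasp point. The pads swing forward as they close: fully open they stand 13 mm farther back than shut.
Start: joints at [-1.326, 0.053, 1.613, -0, 1.476, -0.119], TCP at [0.222, -0.584, 0.231] pointing down, gripper open.
Joint ranges: [-3.01, 3.01], [-1.01, 2.22], [0.06, 2.58], [-1.02, 4.17], [0.09, 2.62], [-3.14, 3.14]. Speed limits (rad/s): [2.57, 2.57, 3.14, 3.14, 3.14, 3.14].

INTERFACE

Orientations are given as a rotation vector (axis times angle).
In Python, from station import ctrl gives the robot as it stands.
- The arm moves only by the tool apply_moves, never from a script. Its argument "rows" is a list of rows, each a list of 6 numbers: the shift along the tool's x, y, z in cm, then the turn, a rotation vector about the tool's x, y, z in units of 5 degrees (1.0 is 5 degrees). In form: [[x, y, z, rx, ry, rz], ...]. A call has 1 to 20 rows; each row is the pose to reach, as a shift and turn from the pose measured when the call began, along the tool's axes at that moment; what a row does not reach only later rows make up. A row lasts 1/10 s, in which the tool goes at most 50 mm and 8.59 degrees, less where a joint would pass 70% of its speed; a pose out of reach is approached as far as the arm can. A call with a gripper value outside its range is refused whole. "grip" is the closure, from 0 (fully open) to 1 (shut), set as the call begins (left out, the last holds). The fingers move at their own pace and stop on an object; "squeeze" is the grip in N (left out, the last holds). Time passes only in rows, so rows that repeat a pose let the fingers close. It gives the time, the measured TCP pose, the force and the opening at its end, in the units of the state.
- ctrl.get_obs(): the state, without advancing time (a new reading comes with each control period).
- ctrl.get_image(name): name is "scene" or "top"; returns a dict with "color" (420x560x3 uint8, blue, green, red), "mtx" (3x3 intrinsics, pixels), "rvec" (rotation vector, rad) and "tvec" (3), from world to camera coordinates, as OpenCV has them. Camera axes: x right, y down, z forward; pixel columns grow to the right and rows downward; lengths in m; the calibration is good to about 2 mm. A picture is of the moment at which its call begins. There is no depth.
- ctrl.finish_job(): hands the job in, once; it reports no verdict.
The state is a dict: "t": time; "q": joint angles; "dq": joint speeds; "effort": joint torques, N m; "tool_pos": TCP position; "tool_rot": TCP orientation; "contact_force": force on the tool from outside, world axes, zero at the start; "wrist_torque": the same for the moment, N m; "opening": finger opening in m.
Only numpy, scipy, OpenCV 4.12 (cv2) and the standard library are available. Lean on these libraries where they do the work, as an engineer would, in place of code of your own. Each camera call takes 0.05 s, during which the arm holds its last target.

## Working session

There is one attempt and no reset: what is moved stays moved. The work goes in short steps, Python scripts to look and compute and a tool call to move; the robot and the scene stay as the last step left them, time stands still between calls to the robot, and variables do not carry over. Pictures are saved under pics/ and viewed, and the job is handed in when it is done.

Besides the shell and the picture viewer there is one more tool, called after "Request:" as name(argument=value, ...), one argument or row to a line, values as JSON. apply_moves: Moves the arm, as the interface text tells. Its arguments: {"type":"object","properties":{"rows":{"type":"array","items":{"type":"array","items":{"type":"number"}}},"grip":{"type":"number"},"squeeze":{"type":"number"}},"required":["rows"]}

```bash
mkdir -p pics; ls; python3 - <<'E'
from station import ctrl
import cv2
o=ctrl.get_obs();print({k:o[k] for k in('t','q','tool_pos','tool_rot','contact_force','opening')})
for n in('scene','top'):
    i=ctrl.get_image(n);cv2.imwrite(f'pics/{n}0.png',i['color']);print(n,i['mtx'],i['rvec'],i['tvec'])
E
```

```text
pics
{'t': 0.0, 'q': array([-1.32601395e+00,  5.33704968e-02,  1.61426659e+00, -1.60779933e-05,
        1.47599699e+00, -1.18991980e-01]), 'tool_pos': array([ 0.2222293 , -0.58350296,  0.23007093]), 'tool_rot': array([-3.08776596e+00, -5.67903975e-01,  2.26493740e-04]), 'contact_force': array([-0.68655621,  0.05944821,  0.17793591]), 'opening': 0.08513183968285143}
scene [[385.17011136   0.         284.0997654 ]
 [  0.         385.17011136 203.65295248]
 [  0.           0.           1.        ]] [ 1.95369714  1.62843348 -0.59341181] [-0.09723956 -0.31819172  1.61566199]
top [[429.33766849   0.         284.14796829]
 [  0.         429.33766849 210.54789072]
 [  0.           0.           1.        ]] [ 2.21821579 -2.18703468  0.08615323] [-0.01718861  0.54907279  1.18267673]
```

View pics/scene0.png

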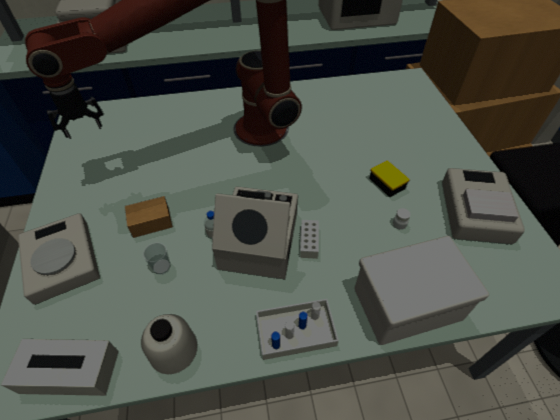

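View pics/top0.png

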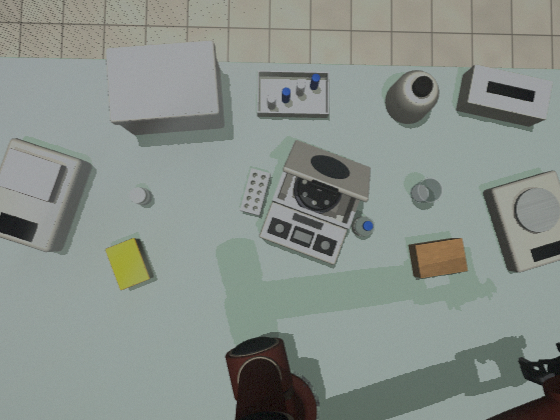

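```bash
python3 - <<'E'
import cv2
a=cv2.imread('pics/top0.png')[130:280,230:390];cv2.imwrite('pics/topc.png',cv2.resize(a,None,fx=5,fy=4 and 5,interpolation=cv2.INTER_CUBIC)[:750,:800][:750])
b=cv2.imread('pics/scene0.png')[175:285,190:330];cv2.imwrite('pics/scenec.png',cv2.resize(b,None,fx=5,fy=5,interpolation=cv2.INTER_CUBIC))
c=cv2.imread('pics/top0.png')[130:280,230:390];cv2.imwrite('pics/topc.png',cv2.resize(c,None,fx=4,fy=4,interpolation=cv2.INTER_CUBIC))
E
```

```text
(no output)
```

View pics/topc.png

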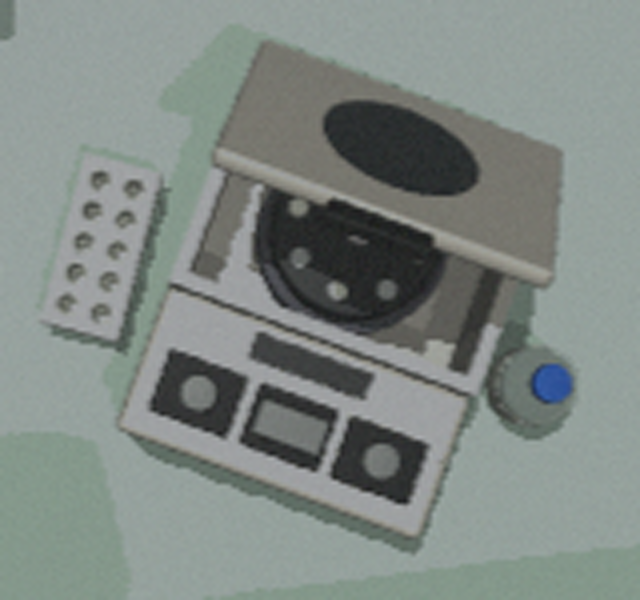

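View pics/scenec.png

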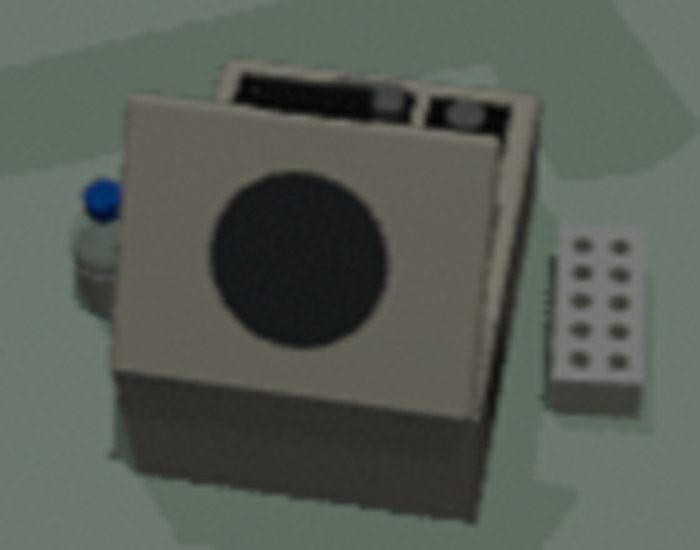

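```bash
cat > h.py <<'E'
import numpy as np,cv2
from scipy.optimize import least_squares
C={'scene':(np.array([[385.17011136,0,284.0997654],[0,385.17011136,203.65295248],[0,0,1]]),np.array([1.95369714,1.62843348,-0.59341181]),np.array([-0.09723956,-0.31819172,1.61566199])),
'top':(np.array([[429.33766849,0,284.14796829],[0,429.33766849,210.54789072],[0,0,1]]),np.array([2.21821579,-2.18703468,0.08615323]),np.array([-0.01718861,0.54907279,1.18267673]))}
def proj(n,P): K,r,t=C[n]; return cv2.projectPoints(np.array(P,float).reshape(-1,3),r,t,K,None)[0].reshape(-1,2)
def lidp(r,y,h,a): return np.array([.125-r*np.cos(a)+h*np.sin(a),y,.120+r*np.sin(a)+h*np.cos(a)])
def world(p,P):
    c,s=np.cos(p[2]),np.sin(p[2]);P=np.atleast_2d(P)
    return np.c_[p[0]+c*P[:,0]-s*P[:,1],p[1]+s*P[:,0]+c*P[:,1],P[:,2]]
E
cat > fit.py <<'E'
from h import *
T=[((120,428),(-.13,.105,.105)),((415,537),(-.13,-.105,.105)),((198,393),(-.09,.062,.121)),((292,424),(-.09,0,.129)),((381,461),(-.09,-.062,.121)),
((217,151),('L',.16,.103,.016)),((555,272),('L',.16,-.103,.016)),((265,42),('L',0,.103,.016)),((562,150),('L',0,-.103,.016))]
S=[((128,97),('L',.16,-.103,.016)),((498,138),('L',.16,.103,.016)),((115,373),('L',0,-.103,.016)),((475,415),('L',0,.103,.016)),((135,472),(.13,-.105,0)),((475,520),(.13,.105,0)),((540,100),(-.13,.105,.105))]
def ow(q,a): return lidp(*q[1:],a) if q[0]=='L' else np.array(q)
def res(p):
    out=[]
    for n,L,f,o in(('top',T,4,(230,130)),('scene',S,5,(190,175))):
        uv=np.array([np.array(u)/f+o for u,_ in L]); out.append(proj(n,world(p,[ow(q,p[3]) for _,q in L]))-uv)
    return np.vstack(out)
s=least_squares(lambda p:res(p).ravel(),[.6,0,0,1.],loss='soft_l1')
print(s.x);print(res(s.x).round(1))
E
python3 fit.py
```

```text
[ 0.56251885 -0.08455945 -0.33851167  0.90915515]
[[-1.6  0.1]
 [ 1.3  1.1]
 [ 0.1 -0.1]
 [-0.3  0.6]
 [ 0.1 -0.2]
 [-1.3 -1. ]
 [ 0.4  0.5]
 [-0.9 -1.7]
 [ 0.6 -0.8]
 [-1.  -1.6]
 [ 0.5 -0.7]
 [-1.7 -0.7]
 [-0.7  0.8]
 [ 0.6  0.8]
 [ 0.4  0.8]
 [-0.1 -2.4]]
```

Request:
apply_moves(
  rows=[
    [0, 0, -5, 0, 0, 1.5],
    [0, 0, -10, 0, 0, 3],
    [0, 0, -14, 0, 0, 4.5],
    [4, -2, -14, 0, 0, 6],
    [8, -4.5, -14, 0, 0, 7.5],
    [12, -7, -14, 0, 0, 8],
    [16, -9, -14, 0, 0, 8],
    [20, -11, -14, 0, 0, 8],
    [24, -13.4, -14, 0, 0, 8],
    [28, -15.6, -14, 0, 0, 8],
    [32, -17.9, -14, 0, 0, 8],
    [36, -20, -14, 0, 0, 8],
    [40, -22.4, -14, 0, 0, 8],
    [44, -24.6, -14, 0, 0, 8],
    [48, -26.8, -14, 0, 0, 8],
    [52, -29, -14, 0, 0, 8],
    [54.4, -30.4, -14, 0, 0, 8],
    [54.4, -30.4, -14, 0, 0, 8],
    [54.4, -30.4, -14, 0, 0, 8],
  ],
  grip=1,
  squeeze=40,
)

```text
t: 2.0
tool_pos: [0.6224, -0.1059, 0.37]
tool_rot: [-3.097, 0.521, 0.004]
contact_force: [-1.0, 0.4, -1.0]
opening: 0.0005
```

```bash
python3 - <<'E'
from station import ctrl
from h import *
from scipy.spatial.transform import Rotation as R
o=ctrl.get_obs()
for n in('scene','top'):
    i=ctrl.get_image(n)['color']
    a=i[60:270,150:370] if n=='scene' else i[120:290,220:400]
    cv2.imwrite(f'pics/{n}1.png',cv2.resize(a,None,fx=2.7,fy=2.7,interpolation=cv2.INTER_CUBIC))
p=[ 0.56251885,-0.08455945,-0.33851167]
M=R.from_rotvec(o['tool_rot']).as_matrix();print(M.round(3))
for a in np.r_[.909,np.linspace(.9,0,13),-.02]:
    q=lidp(.145,0,.016,a)+[.011,0,0]
    print(round(a,3),((world(p,q)[0]-o['tool_pos'])@M*100).round(2),(world(p,q)[0]).round(4))
E
```

```text
[[ 0.945 -0.327 -0.002]
 [-0.327 -0.945  0.002]
 [-0.003 -0.001 -1.   ]]
0.909 [-3.700e-01 -1.000e-02  1.258e+01] [ 0.6187 -0.1043  0.2442]
0.9 [-4.800e-01 -1.000e-02  1.265e+01] [ 0.6176 -0.104   0.2435]
0.825 [-1.39 -0.02 13.27] [ 0.6091 -0.101   0.2374]
0.75 [-2.24 -0.02 13.95] [ 0.601  -0.0981  0.2305]
0.675 [-3.04 -0.02 14.7 ] [ 0.5935 -0.0955  0.2231]
0.6 [-3.78 -0.03 15.5 ] [ 0.5864 -0.093   0.2151]
0.525 [-4.46 -0.03 16.36] [ 0.58   -0.0907  0.2065]
0.45 [-5.07 -0.03 17.27] [ 0.5742 -0.0887  0.1975]
0.375 [-5.62 -0.03 18.22] [ 0.5691 -0.0869  0.188 ]
0.3 [-6.09 -0.03 19.2 ] [ 0.5646 -0.0853  0.1781]
0.225 [-6.48 -0.04 20.22] [ 0.5608 -0.084   0.1679]
0.15 [-6.8  -0.04 21.27] [ 0.5578 -0.0829  0.1575]
0.075 [-7.04 -0.04 22.34] [ 0.5555 -0.0821  0.1468]
0.0 [-7.2  -0.04 23.42] [ 0.554  -0.0816  0.136 ]
-0.02 [-7.22 -0.04 23.71] [ 0.5538 -0.0815  0.1331]
```

View pics/scene1.png

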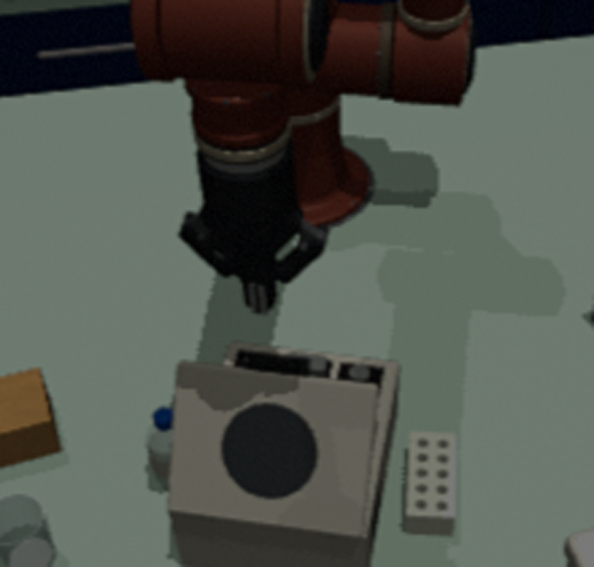

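View pics/top1.png

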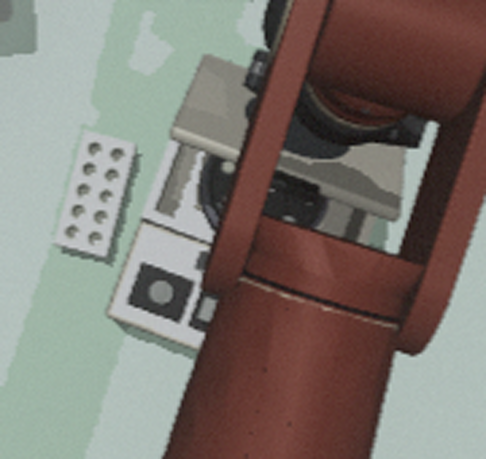

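Request:
apply_moves(
  rows=[
    [1.0, 0, 3, 0, 0, 0],
    [1.0, 0, 6, 0, 0, 0],
    [1.0, 0, 9, 0, 0, 0],
    [1.0, 0, 11, 0, 0, 0],
    [1.0, 0, 12, 0, 0, 0],
    [0.6, 0, 12.2, 0, 0, 0],
    [0, 0, 12.4, 0, 0, 0],
    [-0.4, 0, 12.6, 0, 0, 0],
    [-0.4, 0, 12.6, 0, 0, 0],
  ],
)

```text
t: 3.0
tool_pos: [0.618, -0.1054, 0.246]
tool_rot: [-3.096, 0.524, -0.001]
contact_force: [0.8, 0.3, 0.4]
opening: -0.0003
```

Request:
apply_moves(
  rows=[
    [-0.5, 0, 0.5, 0, 0, 0],
    [-1.0, 0, 0.9, 0, 0, 0],
    [-1.4, 0, 1.2, 0, 0, 0],
    [-1.85, 0, 1.55, 0, 0, 0],
    [-2.25, 0, 1.9, 0, 0, 0],
    [-2.65, 0, 2.3, 0, 0, 0],
    [-3.0, 0, 2.7, 0, 0, 0],
    [-3.4, 0, 3.1, 0, 0, 0],
    [-3.75, 0, 3.5, 0, 0, 0],
    [-4.05, 0, 3.95, 0, 0, 0],
    [-4.35, 0, 4.4, 0, 0, 0],
    [-4.65, 0, 4.85, 0, 0, 0],
    [-4.65, 0, 4.85, 0, 0, 0],
  ],
)

```text
t: 4.3
tool_pos: [0.5732, -0.0898, 0.1961]
tool_rot: [-3.096, 0.524, 0.002]
contact_force: [0.0, 0.4, 0.2]
opening: -0.0
```

```bash
python3 - <<'E'
from station import ctrl
import cv2
i=ctrl.get_image('scene')['color'][100:310,150:370]
cv2.imwrite('pics/scene2.png',cv2.resize(i,None,fx=2.7,fy=2.7,interpolation=cv2.INTER_CUBIC))
E
```

```text
(no output)
```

View pics/scene2.png

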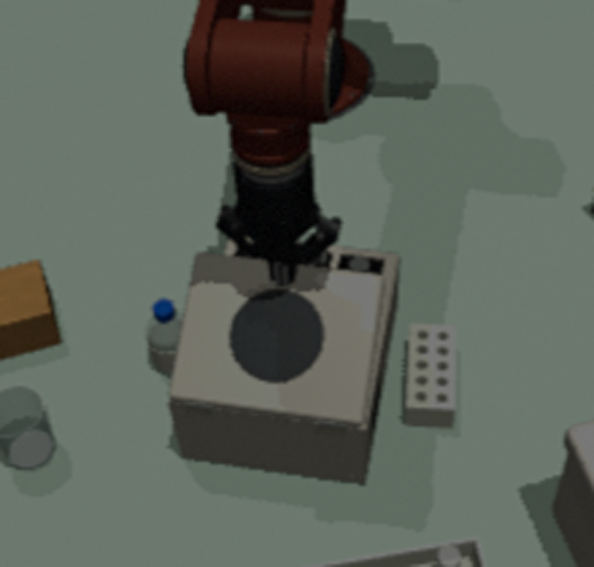

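Request:
apply_moves(
  rows=[
    [-0.3, 0, 0.5, 0, 0, 0],
    [-0.55, 0, 1.0, 0, 0, 0],
    [-0.8, 0, 1.5, 0, 0, 0],
    [-1.05, 0, 2.0, 0, 0, 0],
    [-1.25, 0, 2.5, 0, 0, 0],
    [-1.45, 0, 3.0, 0, 0, 0],
    [-1.6, 0, 3.5, 0, 0, 0],
    [-1.75, 0, 4.0, 0, 0, 0],
    [-1.85, 0, 4.4, 0, 0, 0],
    [-1.95, 0, 4.8, 0, 0, 0],
    [-2.0, 0, 5.2, 0, 0, 0],
    [-2.05, 0, 5.5, 0, 0, 0],
    [-2.1, 0, 5.7, 0, 0, 0],
    [-2.1, 0, 5.7, 0, 0, 0],
  ],
)

```text
t: 5.75
tool_pos: [0.5531, -0.0829, 0.1389]
tool_rot: [-3.097, 0.524, 0.004]
contact_force: [-0.3, 0.7, -0.2]
opening: -0.0002
```

Request:
apply_moves(
  rows=[
    [0, 0, 0.1, 0, 0, 0],
    [0, 0, 0.2, 0, 0, 0],
    [0, 0, 0.3, 0, 0, 0],
    [0, 0, 0.3, 0, 0, 0],
  ],
)

```text
t: 6.15
tool_pos: [0.5529, -0.0828, 0.136]
tool_rot: [-3.097, 0.524, 0.005]
contact_force: [-2.9, 0.4, 3.9]
opening: 0.0003
```

```bash
python3 - <<'E'
from station import ctrl
import cv2
o=ctrl.get_obs();print(o['tool_pos'],o['contact_force'],o['t'])
i=ctrl.get_image('scene')['color'][160:290,180:340]
cv2.imwrite('pics/scene3.png',cv2.resize(i,None,fx=4.5,fy=4.5,interpolation=cv2.INTER_CUBIC))
E
```

```text
[ 0.55285687 -0.08282406  0.13604857] [-2.90984435  0.42034886  3.94695009] 6.15
```

View pics/scene3.png

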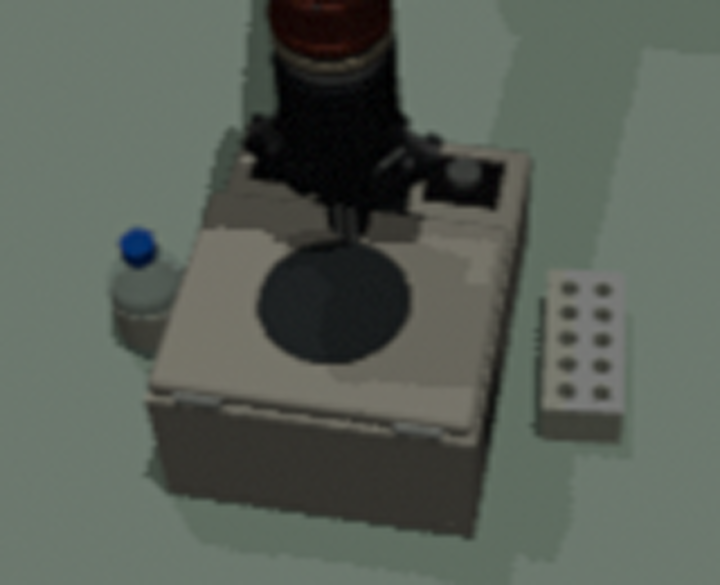

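Request:
apply_moves(
  rows=[
    [0, 0, 0.15, 0, 0, 0],
    [0, 0, 0.3, 0, 0, 0],
    [0, 0, 0.3, 0, 0, 0],
    [0, 0, 0.3, 0, 0, 0],
  ],
)

```text
t: 6.6
tool_pos: [0.5529, -0.0828, 0.1359]
tool_rot: [-3.097, 0.524, 0.006]
contact_force: [-8.1, 1.6, 14.5]
opening: 0.0004
```

Request:
apply_moves(
  rows=[
    [0, 0, -1, 0, 0, 0],
    [0, 0, -3, 0, 0, 0],
    [0, 0, -4, 0, 0, 0],
    [-3, 0, -4, 0, 0, 0],
    [-6, -0.1, -4, 0, 0, 0],
    [-8.0, -0.2, -4, 0, 0, 0],
    [-8.0, -0.2, -4, 0, 0, 0],
    [-8.0, -0.2, -4, 0, 0, 0],
  ],
)

```text
t: 7.4
tool_pos: [0.4785, -0.0548, 0.1763]
tool_rot: [-3.097, 0.524, 0.004]
contact_force: [0.7, -0.1, -0.6]
opening: 0.0002
```

```bash
python3 - <<'E'
from station import ctrl
from h import *
from scipy.spatial.transform import Rotation as R
o=ctrl.get_obs();print(o['tool_pos'],o['contact_force'],o['t'])
for n,s in(('scene',np.s_[130:290,180:340]),('top',np.s_[130:290,220:400])):
    i=ctrl.get_image(n)['color'][s]
    cv2.imwrite(f'pics/{n}4.png',cv2.resize(i,None,fx=4,fy=4,interpolation=cv2.INTER_CUBIC))
p=[ 0.56251885,-0.08455945,-0.33851167]
print((world(p,[-.09,0,.129])[0]-o['tool_pos'])@R.from_rotvec(o['tool_rot']).as_matrix()*100)
E
```

```text
[ 0.47852766 -0.05482214  0.17632753] [ 0.68959932 -0.07169152 -0.59481353] 7.4
[-0.0780764   0.01668409  4.73296128]
```

View pics/scene4.png

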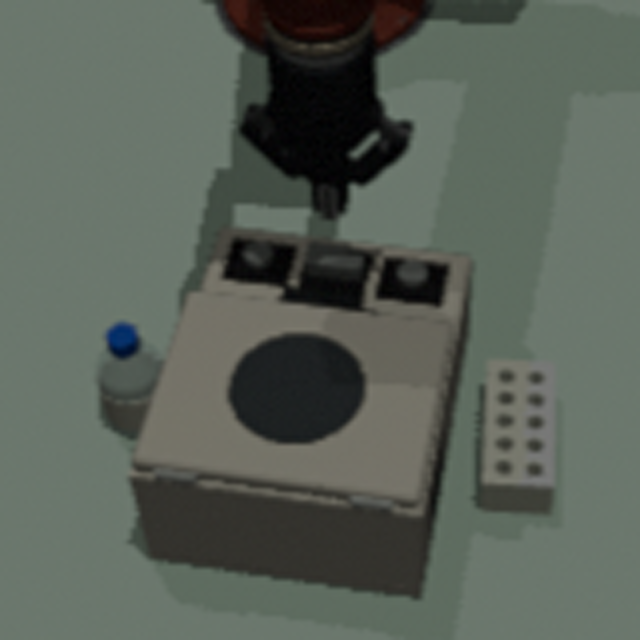

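View pics/top4.png

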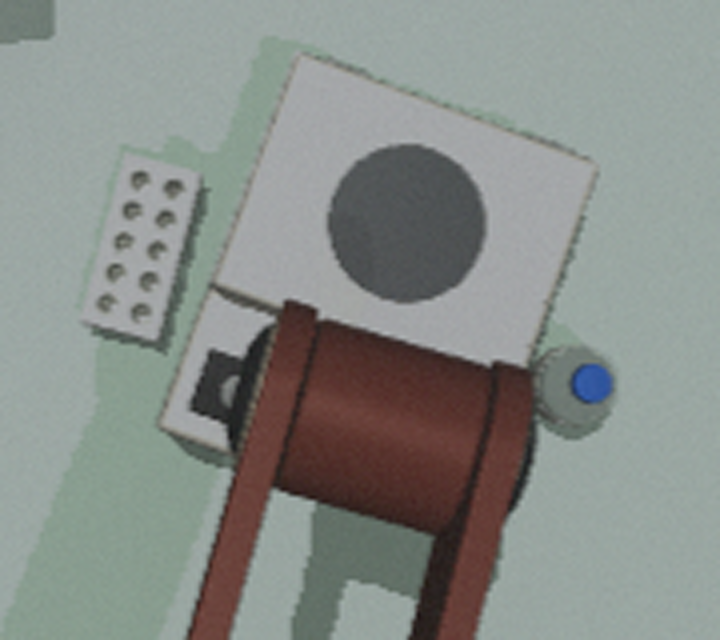

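The lid is flat and closed, and the gripper is above the bar key. In the scene crop the key is at about (337, 262), with a round key on each side at (258, 253) and (413, 273). Next I'll press it slowly.

Request:
apply_moves(
  rows=[
    [-0.1, 0, 2, 0, 0, 0],
    [-0.1, 0, 4, 0, 0, 0],
    [-0.1, 0, 4.6, 0, 0, 0],
    [-0.1, 0, 4.8, 0, 0, 0],
    [-0.1, 0, 5.0, 0, 0, 0],
    [-0.1, 0, 5.2, 0, 0, 0],
    [-0.1, 0, 5.2, 0, 0, 0],
  ],
)

```text
t: 8.2
tool_pos: [0.4786, -0.0549, 0.1254]
tool_rot: [-3.097, 0.524, 0.002]
contact_force: [-1.5, 0.0, 3.7]
opening: -0.0
```

Request:
apply_moves(
  rows=[
    [0, 0, 0.2, 0, 0, 0],
    [0, 0, 0.4, 0, 0, 0],
    [0, 0, 0.6, 0, 0, 0],
    [0, 0, 0.75, 0, 0, 0],
    [0, 0, 0.75, 0, 0, 0],
    [0, 0, 0.75, 0, 0, 0],
  ],
)

```text
t: 8.8
tool_pos: [0.479, -0.055, 0.1185]
tool_rot: [-3.097, 0.524, -0.0]
contact_force: [-2.7, 0.8, 5.7]
opening: -0.0001
```

Request:
apply_moves(
  rows=[
    [0, 0, 0.1, 0, 0, 0],
    [0, 0, 0.2, 0, 0, 0],
    [0, 0, 0.2, 0, 0, 0],
    [0, 0, 0.2, 0, 0, 0],
  ],
)

```text
t: 9.2
tool_pos: [0.479, -0.055, 0.117]
tool_rot: [-3.097, 0.524, 0.0]
contact_force: [-4.0, 1.0, 7.0]
opening: -0.0004
```

Request:
apply_moves(
  rows=[
    [0, 0, 0.1, 0, 0, 0],
    [0, 0, 0.1, 0, 0, 0],
    [0, 0, 0.1, 0, 0, 0],
    [0, 0, 0.1, 0, 0, 0],
  ],
)

```text
t: 9.6
tool_pos: [0.4791, -0.055, 0.117]
tool_rot: [-3.097, 0.524, 0.0]
contact_force: [-6.9, 1.9, 9.2]
opening: -0.0004
```

```bash
python3 - <<'E'
from station import ctrl
import cv2
o=ctrl.get_obs();print(o['tool_pos'],o['contact_force'],o['t'])
i=ctrl.get_image('scene')['color'][130:290,180:340]
cv2.imwrite('pics/scene5.png',cv2.resize(i,None,fx=4,fy=4,interpolation=cv2.INTER_CUBIC))
E
```

```text
[ 0.47907877 -0.05502946  0.11700054] [-6.85799524  1.85446685  9.21164939] 9.6
```

View pics/scene5.png

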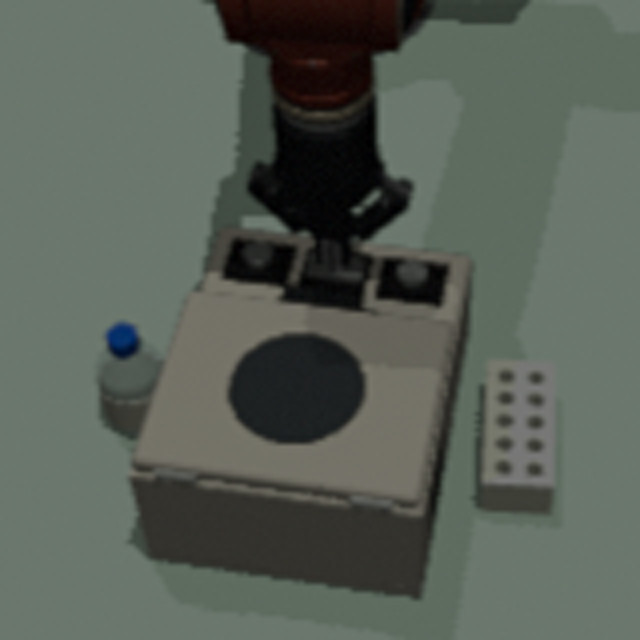

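The fingers hold the bar key at its stop: z is 0.117 m and did not change under more push. The lid is closed and the round keys at (258, 250) and (413, 273) are untouched.

```bash
python3 -c "
from station import ctrl
print(ctrl.finish_job())"
```

```text
the job is handed in; nothing more can be done
None
```

I closed the lid, then pressed the bar key down to its stop and handed the job in at about 9.6 s, with the fingers still holding the key. No verdict was reported.

- **Lid:** I lowered it with the shut fingers along its arc, at roughly 0.4–0.5 rad/s by plan. The fingertips stopped at z = 0.136 m, the height expected for a closed lid. They did not go lower when I pushed harder (14.5 N upward), and the picture showed the lid flat.
- **Bar key:** the fingertips rest at z = 0.117 m, which is the full 12 mm of travel. Pushing further raised the upward force from 7 to 9 N without moving them, well under the 45 N limit.
- **Other things:** the last picture shows both round keys up, and the tube rack and bottle where they stood. I did not measure the positions of the other bench items again; the arm passed above all of them.
- **Disagreement:** the sideways force was about 7 N while holding the key, more than I expected. It is probably friction or arm compliance, and nothing visibly slipped.

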